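# Return the film meter's accessories to their fitted tray

## Task

Pick out the film thickness meter's four accessories from the things on the bench and put them back in the accessory tray, each seated flat in the holder shaped for it: the round standing loupe, the narrow steel gauge block, the flat black filter case, and the aluminium adapter block with its brass ferrule lying in the groove of its holder. The white chip tray and the small vial do not belong to the kit: leave them where they are.

Things in the scene. Friction and masses are not known exactly. Their poses are not given: they have to be found in the camera images.
- loupe: Standing loupe: clear foot, black ring on top, 39 mm diameter, 42 mm tall, upright; grip it within its lowest 27 mm. Origin: centre of its underside. 0.045 kg.
- gauge_block: Plain steel gauge block, 9 x 35 x 12 mm (x, y, z), lying flat. Origin: centre of its underside; the 35 mm length runs along its y. 0.03 kg.
- adapter_block: Aluminium adapter block, screws on top, a brass ferrule on one end: 32 mm wide (x), 26 mm high; along y the block runs from -17 to +28 mm and the ferrule (10 mm thick, 14 mm above the underside) from -28 to -17 mm, so it points to -y. Origin: on the underside, midway along the 55 mm over all. 0.09 kg.
- filter_case: Flat black rectangular filter case with a paper label, 50 x 70 x 14 mm (x, y, z). Origin: centre of its underside; the 70 mm length runs along its y; either way round will do. Under 0.1 kg.
- loupe_holder: Grey moulded insert 88 x 72 x 16 mm (x, y, z), fixed in the aluminium accessory tray; top 18 mm above the worktop. Origin: centre of its underside, 2 mm above the worktop. Holder for the loupe: a round well, 50 mm diameter, in its centre, 9 mm deep (floor 7 mm above the origin).
- block_holder: Grey moulded insert 88 x 72 x 16 mm (x, y, z), fixed in the aluminium accessory tray; top 18 mm above the worktop. Origin: centre of its underside, 2 mm above the worktop. Holder for the gauge block: a narrow pocket 45 mm (x) by 19 mm (y) in its centre, 5 mm deep (floor 11 mm above the origin).
- adapter_holder: Insert like the others, 88 x 72 x 16 mm (x, y, z), fixed in the aluminium accessory tray. Origin: centre of its underside. Pocket x -39 to +16 mm, 42 mm wide (y), 12 mm deep (floor 4 mm above the origin); a groove 20 mm wide, as deep, runs on to the +x edge. The adapter block's seat: its origin 6 mm to -x of this origin, ferrule to +x (its yaw = this yaw + a quarter turn).
- case_holder: Grey moulded insert 88 x 72 x 16 mm (x, y, z), fixed in the aluminium accessory tray; top 18 mm above the worktop. Origin: centre of its underside, 2 mm above the worktop. Holder for the filter case: a wide pocket 80 mm (x) by 60 mm (y) in its centre, 5 mm deep (floor 11 mm above the origin). The four inserts lie 2 x 2, turned alike, pitch 90 x 74 mm, in changing order.
- chip_tray: White waffle tray with small chips in its cells, 51 x 51 x 8 mm, loose on the worktop; not part of the kit, to be left alone. Origin: centre of its underside.
- vial: Small amber vial with a white cap, 21 mm diameter, 48 mm tall, upright; leave it alone. Origin: centre of its underside. The film meter's stage (80 mm high) fills x 0.40 to 0.80, y 0 to 0.31, and its head hangs over it (y 0.09 to 0.17, x over 0.59, 0.25 to 0.4 m up): carry things from left to right round the front, at x about 0.4.
There are look-alikes about, which are no part of the job. Of the things that look like the adapter_block, take the one that is farthest to the robot's right at the start.

How it is judged:
By the outcome, as a careful person would: the job done as asked, in the order asked, and still so for the second after the job is handed in, with the robot touching nothing.
It also fails if it takes over 102 s, if anything falls off the work surface, if the arm or the gripper's body presses on something with over 40 N, if the wrist force passes 120 N, or if a joint passes its speed limit or range.

## Robot

A 7-joint arm with a two-finger parallel gripper is mounted at the origin on a cart in front of the work surface, level with it; the furniture and walls round the work are solid. World frame = base frame: x ahead of the robot, y to its left, z up, the work surface at z = 0. Lengths are in m, angles in rad, forces in N, time in s.
With the tool pointing down it reaches from about 0.425 to 0.925 m from the base axis. Payload 6.8 kg.
Tool frame: the origin (TCP) lies at the very end of the fingers, on their centre line; the grasp point (between the pads) lies 19 mm behind it; z points along the fingers, y is the line along which they close (so a half turn about z gives the same grasp; the last joint's range is limited). The gripper opens to 85 mm and grips with 20 to 120 N. Pads are 22 mm wide; open, the fingers measure 114 mm over their backs; the gripper's body (76 mm by 85 mm) begins 54 mm behind the grasp point. The pads swing forward as they close: fully open they stand 13 mm farther back than shut.
Start: joints at [1.221, 0.477, 0.022, 1.555, -0.011, 1.109, -0.083], TCP at [0.162, -0.655, 0.206] pointing down, gripper open.
Joint ranges: [-2.96, 2.96], [-0.34, 2.1], [-1.41, 1.46], [0.24, 2.44], [-1.37, 4.51], [0.17, 1.92], [-2.96, 2.96]. Speed limits (rad/s): [2.39, 2.39, 3.14, 3.14, 3.14, 3.14, 3.14].

## Interface

Orientations are given as a unit quaternion [w, x, y, z].
In Python, from station import bot gives the robot as it stands. The module is installed in compiled form; this text tells all that it offers.
- The arm moves only by the shell command python3 -m jog 'ROWS' [OPENING] [FORCE]. ROWS is JSON, a list of rows, each a list of 4 numbers: the shift along the tool's x, y, z in cm, then the turn about the tool's z in rad. In form: [[x, y, z, spin], ...]. A call has 1 to 20 rows; each row is the pose to reach, as a shift and turn from the pose commanded when the call began, along the tool's axes at that moment; what a row does not reach only later rows make up. A row lasts 1/12 s, in which the tool goes at most 41.7 mm and 7.16 degrees, less where a joint would pass 70% of its speed; a pose out of reach is approached as far as the arm can. A call with a gripper value outside its range is refused whole. OPENING is the closure, from -1 (fully open) to 1 (shut), set as the call begins (- or left out, the last holds). The fingers move at their own pace and stop on an object; FORCE is the grip in N (left out, the last holds). Time passes only in rows, so rows that repeat a pose let the fingers close. It gives the time, the measured TCP pose, the force, the opening and the grip force at its end, in the units of the state.
- bot.get_obs(): the state, without advancing time (a new reading comes with each control period).
- bot.read_camera(name): name is "scene" or "top" or "wrist"; returns a dict with "pixels" (420x560x3 uint8, red, green, blue), "depth" (420x560 float32, m along the optical axis (not along the pixel's ray), 0 where there is no reading), "fovy" (degrees; the focal length in pixels is half the picture's height over the tangent of half this angle, whatever the lens; pixels are square), "cx", "cy" (the principal point, pixels), "distortion" ([k1, k2, p1, p2, k3] as OpenCV has them; the pictures are not rectified), "pose" (4x4, takes a point from camera to world coordinates). Camera axes: x right, y down, z forward; pixel columns grow to the right and rows downward; lengths in m; the calibration is good to about 2 mm. A picture is of the moment at which its call begins.
- bot.hand_in(): hands the job in; it is judged then, once.
The state is a dict: "t": time; "q": joint angles; "joint_vel": joint speeds; "joint_torque": joint torques, N m; "eef_pos": TCP position; "tool_rot": TCP orientation; "contact_force": force on the tool from outside, world axes, zero at the start; "torque": the same for the moment, N m; "gripper_width": opening from 0.0 (shut) to 1.0 (fully open); "grasp_force": force on a finger pad.
Only numpy, scipy, OpenCV 4.12 (cv2) and the standard library are available. Lean on these libraries where they do the work, as an engineer would, in place of code of your own. Each camera call takes 0.05 s, during which the arm holds its last target. There are 200 camera calls.

## Working session

There is one attempt and no reset: what is moved stays moved. The work goes in short steps, Python scripts to look and compute and a shell command to move; the robot and the scene stay as the last step left them, time stands still between calls to the robot, and variables do not carry over. Pictures are saved under pics/ and viewed, at most 17 in all, crops included, and the job is handed in when it is done.

```bash
mkdir -p pics
cat > h.py <<'E'
import numpy as np, cv2, pickle
from station import bot
def snap(n,name):
    c=bot.read_camera(n); cv2.imwrite(f'pics/{name}.png',c['pixels'][...,::-1]); pickle.dump(c,open(f'{name}.pkl','wb')); return c
def load(name): return pickle.load(open(f'{name}.pkl','rb'))
def K(c):
    f=c['pixels'].shape[0]/2/np.tan(np.radians(c['fovy'])/2)
    return np.array([[f,0,c['cx']],[0,f,c['cy']],[0,0,1.]])
def rays(c,uv):
    p=cv2.undistortPoints(np.float64(uv).reshape(-1,1,2),K(c),np.float64(c['distortion'])).reshape(-1,2)
    return np.c_[p,np.ones(len(p))]
def plane(c,uv,z):
    d=rays(c,uv)@c['pose'][:3,:3].T; o=c['pose'][:3,3]
    return o+d*((z-o[2])/d[:,2])[:,None]
def depthpts(c,uv):
    uv=np.asarray(uv,int); z=c['depth'][uv[:,1],uv[:,0]]
    return (rays(c,uv)*z[:,None])@c['pose'][:3,:3].T+c['pose'][:3,3]
def proj(c,P):
    R=c['pose'][:3,:3].T; t=-R@c['pose'][:3,3]
    return cv2.projectPoints(np.float64(P).reshape(-1,1,3),cv2.Rodrigues(R)[0],t,K(c),np.float64(c['distortion']))[0].reshape(-1,2)
E
python3 - <<'E'
from h import *
np.set_printoptions(precision=4,suppress=True)
o=bot.get_obs(); print(o)
for n in('scene','top','wrist'):
    c=snap(n,n+'0'); print(n,c['fovy'],c['cx'],c['cy'],c['distortion'],c['pose'])
E
```

```text
{'t': 0.0, 'q': array([ 1.2209,  0.4778,  0.0224,  1.5564, -0.0115,  1.1093, -0.0831]), 'joint_vel': array([ 0.    , -0.0004,  0.    , -0.0018,  0.0001,  0.    , -0.0019]), 'joint_torque': array([ -0.0008, -59.6448,   1.6075, -28.1189,   0.0123,   0.0095,
         0.    ]), 'eef_pos': array([ 0.1615, -0.6548,  0.2051]), 'tool_rot': array([-0.0009,  0.9927,  0.1206, -0.0002]), 'contact_force': array([ 0.3636, -0.3852, -1.1669]), 'torque': array([-0.0177, -0.0405,  0.0389]), 'grasp_force': 0.0, 'gripper_width': 0.9961021943656353}
scene 45.142806822809646 275.8540410975613 207.08355600110576 [-0.0077  0.      0.      0.      0.    ] [[ 0.6078 -0.4     0.686  -0.5287]
 [-0.794  -0.3228  0.5152 -0.7591]
 [ 0.0154 -0.8578 -0.5137  0.8221]
 [ 0.      0.      0.      1.    ]]
top 43.63049024237895 291.288795997011 206.9555106280523 [-0.1878  0.      0.      0.      0.    ] [[-0.0051 -0.9874  0.158   0.2503]
 [-0.9998  0.0023 -0.0182  0.0368]
 [ 0.0176 -0.1581 -0.9873  1.616 ]
 [ 0.      0.      0.      1.    ]]
wrist 66.72568195436105 279.5073526165977 208.78193781806942 [-0.016  0.     0.     0.     0.   ] [[ 0.2403 -0.9244 -0.2961  0.2377]
 [-0.9707 -0.2294 -0.0714 -0.637 ]
 [-0.0019  0.3046 -0.9525  0.3736]
 [ 0.      0.      0.      1.    ]]
```

View pics/top0.png

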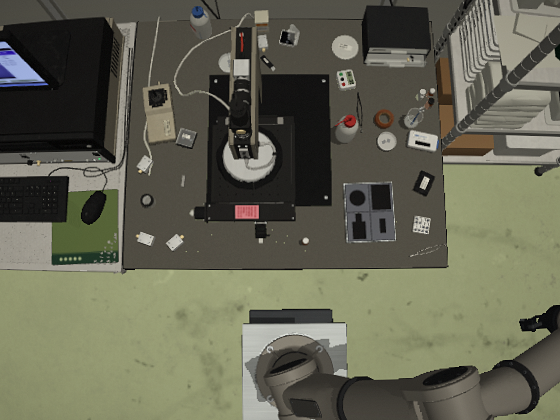

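View pics/scene0.png

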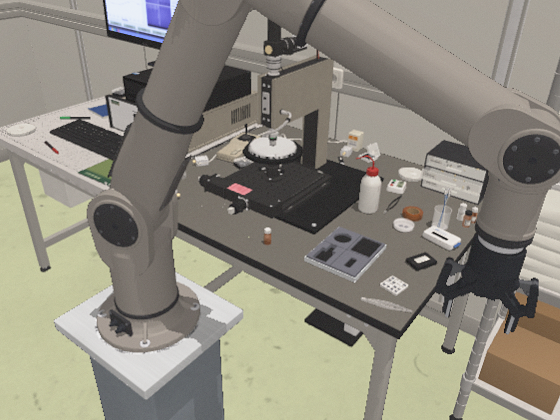

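The top view shows the tray at (370,211), the filter case at (424,183), the chip tray at (422,225), the vial at (305,241), and what look like the loupe at (147,200) and the gauge block at (183,181). Possible adapter blocks are at (145,240), (176,242), (145,165) and (187,138), so I'll enlarge that area.

Run:
```python
from h import *
c=load('top0');p=c['pixels'][...,::-1]
a=cv2.resize(p[120:260,125:215],None,fx=4,fy=4,interpolation=cv2.INTER_CUBIC)
b=cv2.resize(p[150:260,330:440],None,fx=4,fy=4,interpolation=cv2.INTER_CUBIC)
b=cv2.copyMakeBorder(b,0,a.shape[0]-b.shape[0],0,0,cv2.BORDER_CONSTANT)
cv2.imwrite('pics/crop0.png',np.hstack([a,b])[:600,:800])
np.set_printoptions(precision=3,suppress=True)
for n,uv in dict(loupe=(147,200),gb=(183,181),a1=(145,240),a2=(176,242),a3=(145,165),a4=(187,138),case=(424,183),chip=(422,225),vial=(305,241)).items():
    print(n,depthpts(c,[uv]),plane(c,[uv],.02))
```

```text
loupe [[0.526 0.453 0.035]] [[0.529 0.457 0.02 ]]
gb [[0.589 0.346 0.018]] [[0.589 0.345 0.02 ]]
a1 [[0.404 0.459 0.021]] [[0.404 0.459 0.02 ]]
a2 [[0.397 0.361 0.024]] [[0.398 0.362 0.02 ]]
a3 [[0.639 0.467 0.027]] [[0.641 0.469 0.02 ]]
a4 [[0.727 0.337 0.023]] [[0.728 0.337 0.02 ]]
case [[ 0.582 -0.413  0.016]] [[ 0.581 -0.412  0.02 ]]
chip [[ 0.45  -0.404  0.005]] [[ 0.448 -0.4    0.02 ]]
vial [[ 0.397 -0.033  0.05 ]] [[ 0.4   -0.034  0.02 ]]
```

View pics/crop0.png

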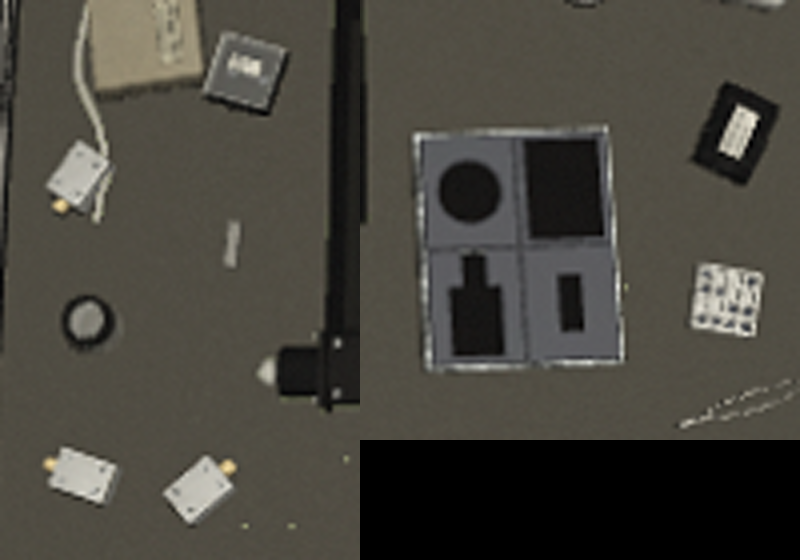

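There are three adapter-like blocks, at (145,165), (145,240) and (176,242). The one at (176,242) has the smallest y (0.36), so it is farthest to the robot's right. The tray order in the picture is loupe holder top-left, case holder top-right, adapter holder bottom-left with its groove pointing up, and block holder bottom-right. Next I'll move the wrist camera over the tray.

```bash
cat >> h.py <<'E'
def pose():
    o=bot.get_obs(); w,x,y,z=o['tool_rot']; return o['eef_pos'],2*np.arctan2(y,x),o
def to(*targets):
    p,ps,o=pose(); print('t %.2f at %s yaw %.3f q7 %.2f'%(o['t'],np.round(p,4),ps,o['q'][6]))
    for x,y,z,yaw in targets:
        d=np.array([x,y,z])-p; c,s=np.cos(ps),np.sin(ps)
        sp=-((yaw-ps+np.pi/2)%np.pi-np.pi/2)
        v=np.array([d[0]*c+d[1]*s,d[0]*s-d[1]*c,-d[2]])*100
        print(np.round(v,2),round(sp,3),'rows',int(np.ceil(max(np.linalg.norm(v)/4.17,abs(sp)/.125))))
E
python3 -c "
from h import *
to((.5,-.32,.22,0),(.5,-.16,.22,0))"
```

```text
t 0.15 at [ 0.1615 -0.6549  0.2053] yaw 0.242 q7 -0.08
[ 40.89 -24.41  -1.47] 0.242 rows 12
[ 44.72 -39.94  -1.47] 0.242 rows 15
```

```bash
r='' ; python3 -m jog '[[40.9,-24.4,-1.5,0.242],[40.9,-24.4,-1.5,0.242],[40.9,-24.4,-1.5,0.242],[40.9,-24.4,-1.5,0.242],[40.9,-24.4,-1.5,0.242],[40.9,-24.4,-1.5,0.242],[40.9,-24.4,-1.5,0.242],[40.9,-24.4,-1.5,0.242],[40.9,-24.4,-1.5,0.242],[40.9,-24.4,-1.5,0.242],[40.9,-24.4,-1.5,0.242],[40.9,-24.4,-1.5,0.242],[40.9,-24.4,-1.5,0.242],[40.9,-24.4,-1.5,0.242],[40.9,-24.4,-1.5,0.242],[40.9,-24.4,-1.5,0.242],[40.9,-24.4,-1.5,0.242],[40.9,-24.4,-1.5,0.242]]' -1 40
python3 -c "
from h import *
snap('wrist','w1');to((.5,-.16,.22,0))"
```

```text
t: 1.65
eef_pos: [0.4994, -0.3217, 0.2211]
tool_rot: [0.0, 1.0, -0.001, -0.0]
contact_force: [0.4, -0.2, -0.1]
gripper_width: 0.997
grasp_force: 0.0
t 1.70 at [ 0.4996 -0.3214  0.2211] yaw -0.002 q7 -1.14
[  0.   -16.14   0.11] -0.002 rows 4
```

View pics/w1.png

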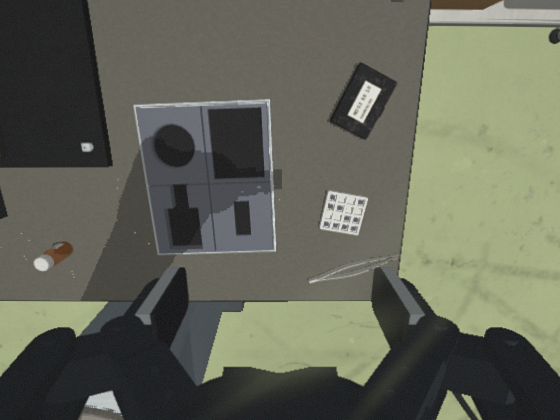

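The wrist view shows the case at (363,100), the chip tray at (344,212), and the tray with corners (135,105), (270,100), (276,250) and (158,254). The round well is at (174,145) and the vial at (53,257). Next is a second view from further left.

```bash
python3 -m jog '[[0,-16,0,0],[0,-16,0,0],[0,-16,0,0],[0,-16,0,0],[0,-16,0,0],[0,-16,0,0],[0,-16,0,0]]'
python3 - <<'E'
from h import *
np.set_printoptions(precision=4,suppress=True)
c1=load('w1');c2=snap('wrist','w2')
def dark(c,lo,hi,box=None):
    g=cv2.cvtColor(c['pixels'],cv2.COLOR_RGB2HSV)
    return g
# tray: grey-blue mask
for nm,c in(('w1',c1),('w2',c2)):
    h=cv2.cvtColor(c['pixels'],cv2.COLOR_RGB2HSV)
    print(nm,'insert hsv',h[200,225] if nm=='w1' else h[200,345],'table',h[60,290])
    uv=[(x,y) for x in range(560) for y in range(300)]
    P=depthpts(c,uv).reshape(560,300,3).transpose(1,0,2)
    Z=P[...,2]; m=(Z>.012)&(Z<.024)&(P[...,1]<0)&(P[...,0]<.7)
    n,l,s,ce=cv2.connectedComponentsWithStats(m.astype(np.uint8))
    for i in range(1,n):
        if s[i,4]>200:
            q=P[l==i]; (cx,cy),wh,a=cv2.minAreaRect((q[:,:2]*1000).astype(np.float32)); print(s[i],'z %.4f'%np.median(q[:,2]),cx,cy,wh,a)
E
```

```text
t: 2.28
eef_pos: [0.5003, -0.1614, 0.2213]
tool_rot: [0.0, 1.0, -0.0, 0.0]
contact_force: [0.8, -1.4, -0.2]
gripper_width: 1.001
grasp_force: 0.0
w1 insert hsv [109  25  82] table [ 30  22 103]
[    0     0   111   168 16156] z 0.0182 598.0433349609375 -60.833961486816406 (120.71208953857422, 173.9657440185547) 89.7303695678711
[ 331   63   65   76 2728] z 0.0146 583.2003784179688 -417.24847412109375 (49.47651290893555, 69.48233032226562) 63.36016845703125
[  134    99   142   156 15745] z 0.0180 491.1274108886719 -236.90127563476562 (186.31204223632812, 154.93431091308594) 1.8868728876113892
w2 insert hsv [113  23 146] table [ 28  30 129]
[  124     0   120   168 18001] z 0.0181 597.8220825195312 -60.17643737792969 (119.77881622314453, 173.15353393554688) 89.82625579833984
[ 470   65   69   76 2674] z 0.0146 583.427001953125 -415.50384521484375 (49.179283142089844, 70.1123275756836) 64.27495574951172
[  276   101   137   154 15564] z 0.0179 491.2761535644531 -237.66275024414062 (186.3784942626953, 154.6378936767578) 1.7800110578536987
```

View pics/w2.png

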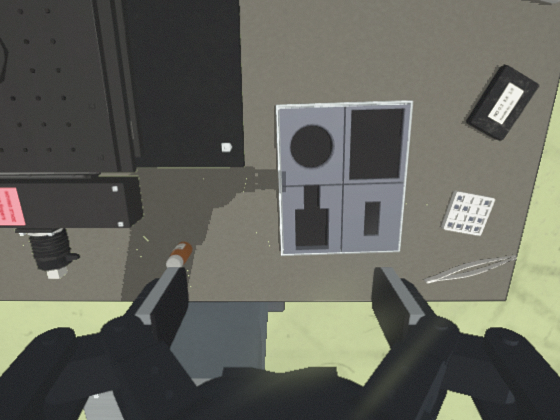

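w2 shows the tray clear of shadow, with the round well at (311,146), case pocket (377,143), narrow pocket (372,218) and adapter pocket (312,220) with its groove at +x (up in the picture). The vial is near (180,255). Both views agree within 2 mm. Next I'll measure the pocket rims in both views.

```bash
cat >> h.py <<'E'
def tri(c1,u1,c2,u2):
    A=[];b=[]
    for c,u in((c1,u1),(c2,u2)):
        d=c['pose'][:3,:3]@rays(c,[u])[0]; d/=np.linalg.norm(d); M=np.eye(3)-np.outer(d,d); A.append(M); b.append(M@c['pose'][:3,3])
    return np.linalg.solve(sum(A),sum(b))
E
python3 - <<'E'
from h import *
np.set_printoptions(precision=4,suppress=True)
def Rz(a): return np.array([[np.cos(a),-np.sin(a)],[np.sin(a),np.cos(a)]])
yaw=.032;T=np.array([.4912,-.2373])
C={k:load(k) for k in('w1','w2')}; cen={}
for k,c in C.items():
    hsv=cv2.cvtColor(c['pixels'],cv2.COLOR_RGB2GRAY)
    for name,(sx,sy) in dict(loupe=(1,1),case=(1,-1),adapter=(-1,1),block=(-1,-1)).items():
        ctr=T+Rz(yaw)@np.array([sx*.045,sy*.037])
        box=np.array([[a*.0425,b*.0345] for a,b in((1,1),(1,-1),(-1,-1),(-1,1))])@Rz(yaw).T+ctr
        poly=proj(c,np.c_[box,np.full(4,.018)])
        m=np.zeros(hsv.shape,np.uint8); cv2.fillPoly(m,[poly.astype(np.int32)],1)
        vals=hsv[m>0]; th,_=cv2.threshold(vals.reshape(-1,1),0,255,cv2.THRESH_OTSU)
        h=((hsv<th)&(m>0)).astype(np.uint8)
        cs=max(cv2.findContours(h,cv2.RETR_EXTERNAL,cv2.CHAIN_APPROX_NONE)[0],key=cv2.contourArea)[:,0]
        q=plane(c,cs,.018)[:,:2]
        L=(q-ctr)@Rz(yaw)
        (x,y),wh,a=cv2.minAreaRect((q*1000).astype(np.float32))
        print(k,name,'nominal',ctr,'rect',np.array([x,y]),np.array(wh),round(a,2),'local min/max mm',L.min(0)*1e3,L.max(0)*1e3)
        cen.setdefault(name,[]).append(proj(c,[[x/1e3,y/1e3,.018]])[0])
for n,(a,b) in cen.items(): print(n,'triangulated',tri(C['w1'],a,C['w2'],b))
E
```

```text
w1 loupe nominal [ 0.535  -0.1989] rect [ 534.4683 -199.7776] [48.8111 47.8451] 43.09 local min/max mm [-24.343  -24.9445] [24.8003 24.1459]
w1 case nominal [ 0.5374 -0.2728] rect [ 536.882  -272.7843] [79.7279 60.5789] 1.77 local min/max mm [-40.3128 -30.1794] [39.4198 30.4028]
w1 adapter nominal [ 0.445  -0.2018] rect [ 449.4232 -203.5001] [77.3777 38.1045] 1.54 local min/max mm [-34.3887 -20.9123] [43.0538 17.22  ]
w1 block nominal [ 0.4474 -0.2757] rect [ 457.6985 -274.7295] [66.1499 69.9084] 1.91 local min/max mm [-22.7613 -34.2482] [43.4179 35.6534]
w2 loupe nominal [ 0.535  -0.1989] rect [ 535.408  -199.0112] [47.8721 49.5794] 0.05 local min/max mm [-23.7375 -24.9372] [24.5143 24.6985]
w2 case nominal [ 0.5374 -0.2728] rect [ 537.4225 -272.8493] [79.3626 59.2239] 1.84 local min/max mm [-39.6236 -29.6226] [39.7479 29.5961]
w2 adapter nominal [ 0.445  -0.2018] rect [ 447.6525 -201.4063] [82.7572 41.3247] 2.67 local min/max mm [-38.8214 -20.9311] [43.863  20.6766]
w2 block nominal [ 0.4474 -0.2757] rect [ 447.0091 -275.9318] [43.7069 18.667 ] 1.6 local min/max mm [-22.2759  -9.5344] [21.4856  9.1251]
loupe triangulated [ 0.5347 -0.1992  0.0162]
case triangulated [ 0.5372 -0.2728  0.0182]
adapter triangulated [ 0.4469 -0.2019  0.0133]
block triangulated [ 0.4536 -0.2747  0.0217]
```

Both views put the pockets within about 1 mm of their nominal places at yaw 0.032. Next I'll look at the left side from two places.

```bash
python3 -m jog '[[-4,-46,0,0],[-4,-46,0,0],[-4,-46,0,0],[-4,-46,0,0],[-4,-46,0,0],[-4,-46,0,0],[-4,-46,0,0],[-4,-46,0,0],[-4,-46,0,0],[-4,-46,0,0],[-4,-46,0,0],[-4,-46,0,0],[-4,-46,0,0],[-4,-46,0,0],[-4,-46,0,0]]'
python3 -c "
from h import *
snap('wrist','w3')"
python3 -m jog '[[0,-12,0,0],[0,-12,0,0],[0,-12,0,0],[0,-12,0,0],[0,-12,0,0],[0,-12,0,0]]'
python3 - <<'E'
from h import *
np.set_printoptions(precision=1,suppress=True)
snap('wrist','w4')
for nm in('w3','w4'):
    c=load(nm)
    uv=[(x,y) for x in range(560) for y in range(300)]
    P=depthpts(c,uv).reshape(560,300,3).transpose(1,0,2); Z=P[...,2]
    m=(Z>.007)&(Z<.06)&(P[...,1]>.318)&(P[...,1]<.52)&(P[...,0]<.7)
    n,l,s,ce=cv2.connectedComponentsWithStats(m.astype(np.uint8))
    for i in range(1,n):
        if s[i,4]>80:
            q=P[l==i]; zt=np.percentile(q[:,2],90); q=q[q[:,2]>zt-.003]; (cx,cy),wh,a=cv2.minAreaRect((q[:,:2]*1000).astype(np.float32)); print(nm,ce[i],s[i,4],'ztop %.4f'%zt,np.array([cx,cy]),np.array(wh),round(a,1))
a=load('w3')['pixels'][:300,:,::-1]; b=load('w4')['pixels'][:300,:,::-1]
cv2.imwrite('pics/w34.png',np.vstack([a,b]))
E
```

```text
t: 3.58
eef_pos: [0.4617, 0.2968, 0.2207]
tool_rot: [0.001, 1.0, -0.002, -0.0]
contact_force: [-0.4, -0.5, 0.6]
gripper_width: 1.002
grasp_force: 0.0
t: 4.13
eef_pos: [0.4615, 0.4176, 0.2208]
tool_rot: [0.001, 1.0, -0.001, 0.0]
contact_force: [1.2, -0.3, 0.3]
gripper_width: 1.002
grasp_force: 0.0
w3 [111.2  14.6] 1350 ztop 0.0275 [639.2 472.5] [33.1 29.8] 58.5
w3 [232.3  56.5] 326 ztop 0.0136 [592.3 346.8] [ 8.9 35.3] 86.9
w3 [135.9 120.5] 1471 ztop 0.0430 [526.8 452.3] [38.7 38.3] 37.6
w3 [149.1 218.1] 1253 ztop 0.0275 [408.9 455.8] [44.8 32.5] 71.3
w3 [225.2 225.9] 1135 ztop 0.0276 [398.1 364.9] [32.1 45.4] 40.4
w4 [227.8  13.7] 1168 ztop 0.0275 [631.  472.9] [40.2 22.3] 89.9
w4 [343.9  56.2] 331 ztop 0.0136 [592.3 346.4] [ 9.4 35.5] 84.9
w4 [245.3 119.3] 1131 ztop 0.0429 [527.1 453.1] [38.1 38. ] 88.0
w4 [246.3 217.6] 1157 ztop 0.0275 [409.2 456.2] [44.9 32.8] 70.9
w4 [322.  225.3] 1156 ztop 0.0275 [398.2 365.3] [32.2 45.1] 41.0
```

View pics/w34.png

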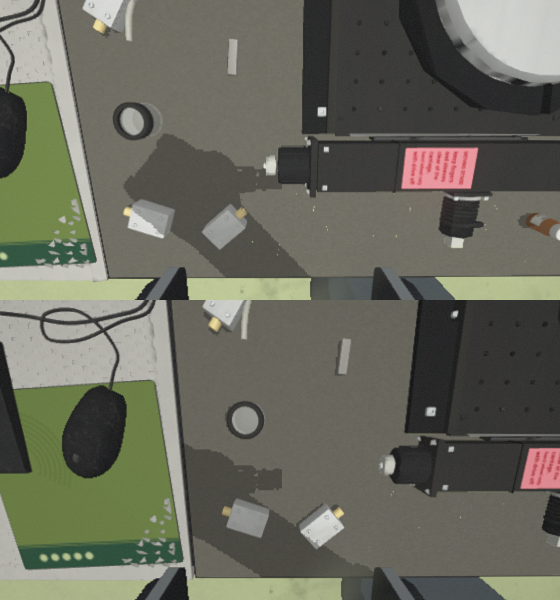

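Both views agree within 1 mm: loupe (0.527,0.453), gauge block (0.592,0.347), and the wanted adapter block at (0.398,0.365) with its ferrule toward (+x,−y). In w4 that adapter is at (322,225), its look-alikes are at (246,218) and (228,14), and it is the rightmost. Before reaching in, I'll triangulate the heights and check clearance beside the gauge block and at the left table edge.

Run:
```python
from h import *
np.set_printoptions(precision=4,suppress=True)
a,b=load('w3'),load('w4')
m={}
for nm,c in(('a',a),('b',b)):
    uv=[(x,y) for x in range(560) for y in range(300)]
    P=depthpts(c,uv).reshape(560,300,3).transpose(1,0,2); Z=P[...,2]
    for o,(x,y,z,r) in dict(loupe=(.527,.4527,.043,.03),gauge=(.5923,.3466,.0136,.03),adapter=(.3982,.3651,.0275,.03)).items():
        k=(np.hypot(P[...,0]-x,P[...,1]-y)<r)&(abs(Z-z)<.003); vv,uu=np.nonzero(k)
        cn=np.vstack([uu,vv]).T.astype(np.float32); m.setdefault(o,[]).append(np.array(cv2.minAreaRect(cn)[0]))
        if o=='gauge':
            q=P[k][:,:2]; q=q-q.mean(0); w,V=np.linalg.eigh(q.T@q); print('gauge axis deg',np.degrees(np.arctan(V[1,1]/V[0,1])),P[k].mean(0))
    for lo in np.arange(.25,.36,.01):
        k=(P[...,1]>lo)&(P[...,1]<lo+.01)&(P[...,0]>.54)&(P[...,0]<.66)
        if k.any(): print(nm,'y%.2f zmax %.3f'%(lo,Z[k].max()),end='; ')
    for lo in np.arange(.47,.54,.01):
        k=(P[...,1]>lo)&(P[...,1]<lo+.01)&(P[...,0]>.49)&(P[...,0]<.57)
        if k.any(): print(nm,'y%.2f zmax %.3f'%(lo,Z[k].max()),end='; ')
    print()
for o,(u,v) in m.items(): print(o,tri(a,u,b,v))
t=load('top0'); u=proj(t,[[.5923,.3466,.012]])[0]; print('top px gauge',u)
c=cv2.resize(load('w4')['pixels'][190:265,200:370,::-1],None,fx=4,fy=4,interpolation=cv2.INTER_CUBIC); cv2.imwrite('pics/adp.png',c)
to((.527,.4527,.1,0),(.527,.4527,.003,0))
```

```text
gauge axis deg -5.416829980724017 [0.5925 0.3468 0.0126]
a y0.25 zmax 0.021; a y0.26 zmax 0.020; a y0.27 zmax 0.020; a y0.28 zmax 0.003; a y0.29 zmax 0.389; a y0.30 zmax 0.004; a y0.31 zmax 0.003; a y0.32 zmax 0.003; a y0.33 zmax 0.003; a y0.34 zmax 0.015; a y0.35 zmax 0.014; a y0.47 zmax 0.044; a y0.48 zmax 0.003; a y0.49 zmax 0.003; a y0.50 zmax 0.003; a y0.51 zmax 0.003; a y0.52 zmax 0.003; a y0.53 zmax 0.002; a y0.54 zmax -0.005; 
gauge axis deg -4.912200283537591 [0.5926 0.3466 0.0126]
b y0.25 zmax 0.065; b y0.26 zmax 0.021; b y0.27 zmax 0.020; b y0.28 zmax 0.003; b y0.29 zmax 0.003; b y0.30 zmax 0.003; b y0.31 zmax 0.003; b y0.32 zmax 0.003; b y0.33 zmax 0.004; b y0.34 zmax 0.015; b y0.35 zmax 0.014; b y0.47 zmax 0.044; b y0.48 zmax 0.003; b y0.49 zmax 0.004; b y0.50 zmax 0.003; b y0.51 zmax 0.003; b y0.52 zmax 0.003; b y0.53 zmax 0.002; b y0.54 zmax -0.005; 
loupe [0.5271 0.453  0.0403]
gauge [0.5924 0.3467 0.0132]
adapter [0.3981 0.3651 0.025 ]
top px gauge [183.0306 180.3537]
t 4.18 at [0.4617 0.4171 0.2208] yaw -0.003 q7 -2.59
[ 6.52 -3.58 12.08] -0.003 rows 4
[ 6.52 -3.58 21.78] -0.003 rows 6
```

View pics/adp.png

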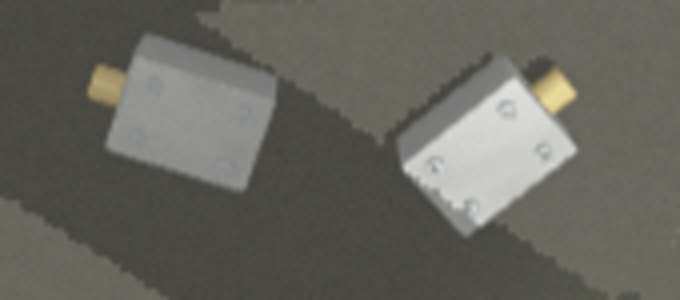

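The crop confirms the choice: the right-hand block, with its ferrule pointing up and to the right. Heights triangulate to loupe 40 mm, gauge block 13 mm and adapter 25 mm, all as expected. Now I'll grasp the loupe.

```bash
python3 -m jog '[[6.5,-3.6,12,0],[6.5,-3.6,12,0],[6.5,-3.6,12,0],[6.5,-3.6,12,0],[6.5,-3.6,15,0],[6.5,-3.6,18,0],[6.5,-3.6,20,0],[6.5,-3.6,21.7,0],[6.5,-3.6,21.7,0],[6.5,-3.6,21.7,0]]' -1 40
python3 -m jog '[[0,0,0,0],[0,0,0,0],[0,0,0,0],[0,0,0,0],[0,0,0,0],[0,0,0,0],[0,0,0,0],[0,0,0,0]]' 1 40
python3 -c "
from h import *
to((.5,.42,.2,.0),(.45,.3,.2,.0),(.45,-.05,.2,0),(.535,-.199,.2,0))"
```

```text
t: 5.02
eef_pos: [0.5262, 0.4531, 0.0037]
tool_rot: [0.001, 1.0, -0.001, -0.0]
contact_force: [1.4, -0.7, 0.3]
gripper_width: 1.0
grasp_force: 0.0
t: 5.68
eef_pos: [0.5255, 0.4555, 0.0041]
tool_rot: [0.0, 1.0, -0.0, -0.0]
contact_force: [-0.4, -0.4, -0.1]
gripper_width: 0.004
grasp_force: 0.0
t 5.68 at [0.5255 0.4555 0.0041] yaw -0.000 q7 -2.65
[ -2.55   3.55 -19.59] -0.0 rows 5
[ -7.54  15.55 -19.59] -0.0 rows 7
[ -7.54  50.55 -19.59] -0.0 rows 14
[  0.97  65.44 -19.59] -0.0 rows 17
```

The gripper shut on nothing, so I'll look.

Run:
```python
from h import *
w=snap('wrist','w5');s=snap('top','t5')
a=w['pixels'][...,::-1]; b=cv2.resize(s['pixels'][130:265,120:215,::-1],None,fx=3,fy=3); b=cv2.copyMakeBorder(b,0,420-b.shape[0],0,0,cv2.BORDER_CONSTANT)
cv2.imwrite('pics/f5.png',np.hstack([a,b])[:,:800]); print(bot.get_obs()['q'])
```

```text
[-0.53508626  0.76198023 -0.39939955  1.61201408  0.36781164  0.8430267
 -2.6533739 ]
```

View pics/f5.png

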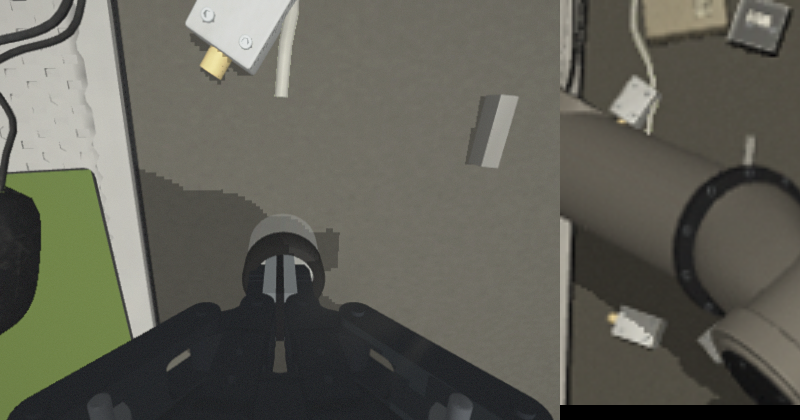

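Run:
```python
from h import *
np.set_printoptions(precision=4,suppress=True)
c=load('w5'); p,ps,o=pose()
print('tcp px',proj(c,[p]), 'p+40mm',proj(c,[p+[0,0,.04]]))
for v in range(205,320,6): print(v,depthpts(c,[(250,v),(284,v),(315,v)]).ravel())
```

```text
tcp px [[278.4829 249.3128]] p+40mm [[278.2027 286.3676]]
205 [0.551  0.4715 0.0002 0.5514 0.4523 0.0015 0.5511 0.4348 0.0004]
211 [ 0.5477  0.4716  0.001   0.5474  0.4523 -0.      0.5478  0.4348  0.001 ]
217 [0.5442 0.4716 0.0012 0.5467 0.4524 0.0082 0.5442 0.4346 0.001 ]
223 [ 0.5401  0.4719 -0.      0.5463  0.4525  0.0167  0.54    0.4344 -0.0004]
229 [ 0.5364  0.472  -0.0002  0.5458  0.4526  0.0239  0.5365  0.4343  0.0001]
235 [0.5332 0.4719 0.0013 0.546  0.4527 0.0323 0.5331 0.4343 0.0009]
241 [0.5348 0.4708 0.0137 0.5464 0.4528 0.0402 0.5352 0.4358 0.0145]
247 [0.5366 0.4697 0.0253 0.5444 0.4529 0.0424 0.5383 0.4374 0.0289]
253 [0.5391 0.4686 0.0373 0.5418 0.4528 0.0431 0.5395 0.4384 0.0383]
259 [0.5384 0.4682 0.0421 0.5366 0.4528 0.0385 0.5382 0.4388 0.0418]
265 [0.5356 0.4682 0.0427 0.5367 0.4528 0.0447 0.5356 0.4387 0.0426]
271 [0.5329 0.4682 0.0433 0.5374 0.4529 0.0513 0.5326 0.4387 0.0427]
277 [0.5329 0.4678 0.0486 0.537  0.453  0.0557 0.5297 0.4386 0.0429]
283 [0.5325 0.4674 0.0529 0.5369 0.4531 0.0602 0.5268 0.4385 0.0434]
289 [0.5329 0.4669 0.0583 0.5378 0.4531 0.0661 0.5235 0.4384 0.0431]
295 [0.5375 0.4658 0.0698 0.5362 0.4531 0.0677 0.6039 0.4549 0.1725]
301 [0.5383 0.4653 0.0749 0.533  0.4531 0.067  0.5379 0.4422 0.0742]
307 [0.5386 0.465  0.0788 0.5327 0.4532 0.0704 0.5381 0.4426 0.0781]
313 [0.5383 0.4647 0.0818 0.5333 0.4532 0.0748 0.538  0.4429 0.0813]
319 [0.5386 0.4644 0.0853 0.5311 0.4532 0.0752 0.5377 0.4432 0.0841]
```

Depth shows that the loupe hasn't moved, centred at (0.527,0.453), and the shut fingers stand inside its outline with no force on them. I'll lift slowly and check before trying again.

```bash
python3 -m jog '[[0,0,-1,0],[0,0,-2,0],[0,0,-3,0],[0,0,-4,0],[0,0,-6,0],[0,0,-8,0],[0,0,-10,0],[0,0,-12,0],[0,0,-12,0]]' 1
python3 - <<'E'
from h import *
np.set_printoptions(precision=4,suppress=True)
c=snap('wrist','w6')
uv=[(x,y) for x in range(560) for y in range(420)]
P=depthpts(c,uv).reshape(560,420,3).transpose(1,0,2); Z=P[...,2]
k=(abs(Z-.0425)<.0025)&(np.hypot(P[...,0]-.527,P[...,1]-.453)<.05)
q=P[k];print(len(q),q.mean(0),cv2.minEnclosingCircle((q[:,:2]*1000).astype(np.float32)))
k=np.hypot(P[...,0]-.527,P[...,1]-.453)<.012; print('inside ring z',np.percentile(Z[k],[0,10,50,90,100]))
E
```

```text
t: 6.53
eef_pos: [0.5275, 0.4579, 0.1303]
tool_rot: [-0.003, 1.0, -0.0, 0.003]
contact_force: [1.1, 0.8, 1.1]
gripper_width: 0.0
grasp_force: 0.0
783 [0.5285 0.4532 0.0423] ((527.243896484375, 453.1375732421875), 19.518733978271484)
inside ring z [0.0321 0.0347 0.2018 0.2411 0.2455]
```

View pics/w6.png

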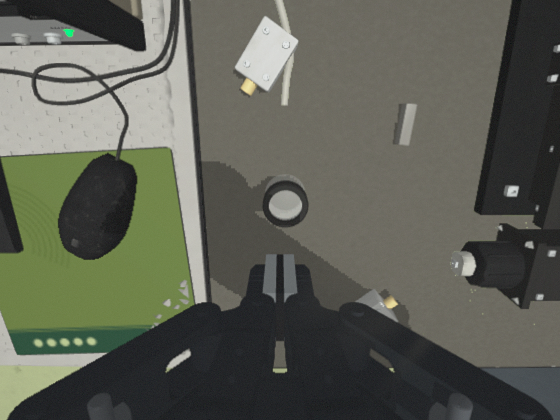

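Run:
```python
from h import *
np.set_printoptions(precision=4,suppress=True)
c=load('w6'); p,ps,o=pose(); print(p,proj(c,[p]),c['pose'][:3,3]-p)
for v in range(246,300,4): print(v,depthpts(c,[(271,v),(280,v),(289,v)]).ravel())
c=load('w1');p=np.array([.4996,-.3214,.2211])
for uv in [(165,275),(175,270),(180,275),(385,270),(390,275),(185,310),(150,300),(170,300)]: print(uv,depthpts(c,[uv])[0]-p)
```

```text
[0.5269 0.4571 0.128 ] [[279.8841 248.7106]] [ 0.0781 -0.0008  0.1712]
246 [0.4717 0.4667 0.0006 0.4719 0.4576 0.0008 0.4723 0.4484 0.0017]
250 [0.4679 0.4667 0.0019 0.4674 0.4576 0.0007 0.4673 0.4484 0.0004]
254 [0.5392 0.4611 0.1612 0.5385 0.4569 0.1596 0.5387 0.4526 0.1599]
258 [0.5385 0.4611 0.164  0.5387 0.4569 0.1643 0.5389 0.4527 0.1646]
262 [0.5392 0.4609 0.1694 0.5389 0.4568 0.1687 0.539  0.4528 0.1688]
266 [0.5394 0.4608 0.1736 0.5386 0.4568 0.172  0.5386 0.4528 0.172 ]
270 [0.5388 0.4607 0.1761 0.5393 0.4568 0.177  0.539  0.4529 0.1765]
274 [0.5384 0.4606 0.179  0.539  0.4568 0.1799 0.5392 0.453  0.1803]
278 [0.5386 0.4605 0.1826 0.5386 0.4568 0.1826 0.5387 0.4531 0.1828]
282 [0.5388 0.4604 0.1861 0.5387 0.4568 0.186  0.5385 0.4531 0.1855]
286 [0.5387 0.4603 0.1889 0.5387 0.4567 0.1889 0.5388 0.4532 0.1891]
290 [0.5388 0.4602 0.192  0.5392 0.4567 0.1926 0.5387 0.4533 0.1919]
294 [0.5377 0.4602 0.1931 0.5385 0.4567 0.1943 0.538  0.4533 0.1935]
298 [0.5398 0.4599 0.199  0.5365 0.4567 0.194  0.5396 0.4534 0.1986]
(165, 275) [0.0109 0.0474 0.0491]
(175, 270) [0.0109 0.0445 0.0447]
(180, 275) [0.0094 0.042  0.0465]
(385, 270) [ 0.0109 -0.0467  0.045 ]
(390, 275) [ 0.0111 -0.0473  0.0497]
(185, 310) [-0.0096  0.0422  0.0445]
(150, 300) [0.0111 0.0465 0.0677]
(170, 300) [0.0061 0.0422 0.0602]
```

In the wrist depth the fingertips sit 31 mm behind the reported TCP when shut and 44 mm when open. So at TCP z 4 mm the fingers closed just above the lens and touched nothing. I'll measure the tip offset at mid-opening and re-aim using real tip heights.

```bash
python3 -m jog '[[0,0,0,0],[0,0,0,0],[0,0,0,0],[0,0,0,0],[0,0,0,0]]' 0
python3 - <<'E'
from h import *
np.set_printoptions(precision=4,suppress=True)
c=snap('wrist','w7'); p,ps,o=pose(); print(o['gripper_width'],p,o['q'])
uv=np.array([(x,y) for x in range(100,460) for y in range(200,420)]); P=depthpts(c,uv)-p
k=(P[:,2]>.02)&(P[:,2]<.075)&(abs(P[:,0])<.03)&(abs(P[:,1])<.08)
for s in(1,-1):
    q=P[k&(P[:,1]*s>0)]; z=np.percentile(q[:,2],2); t=q[abs(q[:,2]-z)<.003]; print('tip z',z,'y inner',np.abs(t[:,1]).min(),'outer',np.abs(t[:,1]).max(),'x',t[:,0].min(),t[:,0].max(),'inner y at higher',np.abs(q[abs(q[:,2]-z-.02)<.003][:,1]).min())
to((.5272,.4531,.128,0))
E
```

```text
t: 7.0
eef_pos: [0.5252, 0.4551, 0.1232]
tool_rot: [0.0, 1.0, -0.0, -0.001]
contact_force: [-0.5, 1.2, 0.4]
gripper_width: 0.497
grasp_force: 0.0
0.5005356597569498 [0.5253 0.4552 0.1234] [-0.5052  0.6274 -0.445   1.5493  0.2984  1.0338 -2.6009]
tip z 0.032100205362433534 y inner 0.020519260269966533 outer 0.03263777022565162 x -0.010579723141526998 0.011981773974504284 inner y at higher 0.020474530519761114
tip z 0.0318438821361472 y inner 0.02179404135933538 outer 0.03317740792962964 x -0.01038729882988454 0.012127111811893077 inner y at higher 0.021786879260083825
t 7.05 at [0.5253 0.4552 0.1234] yaw -0.000 q7 -2.60
[ 0.19  0.21 -0.46] -0.0 rows 1
```

```bash
python3 -m jog '[[0.2,0.2,0,0],[0.2,0.2,2,0],[0.2,0.2,5,0],[0.2,0.2,8,0],[0.2,0.2,11,0],[0.2,0.2,13,0],[0.2,0.2,14,0],[0.2,0.2,14.8,0],[0.2,0.2,14.8,0]]' -1 40
python3 -m jog '[[0,0,0,0],[0,0,0,0],[0,0,0,0],[0,0,0,0],[0,0,0,0],[0,0,0,0]]' 1 40
python3 -c "
from h import *
to((.527,.453,.13,.0),(.47,.3,.13,.0),(.47,-.05,.13,0),(.535,-.199,.13,0))"
```

```text
t: 7.8
eef_pos: [0.5271, 0.453, -0.0251]
tool_rot: [0.001, 1.0, -0.0, -0.001]
contact_force: [-0.8, 0.3, 0.4]
gripper_width: 1.0
grasp_force: 0.0
t: 8.3
eef_pos: [0.5283, 0.4542, -0.0224]
tool_rot: [-0.001, 1.0, -0.0, 0.001]
contact_force: [-0.3, -0.1, 6.3]
gripper_width: 0.442
grasp_force: 40.2
t 8.30 at [ 0.5283  0.4542 -0.0224] yaw -0.000 q7 -2.66
[ -0.13   0.12 -15.24] -0.0 rows 4
[ -5.82  15.42 -15.24] -0.0 rows 6
[ -5.81  50.42 -15.24] -0.0 rows 13
[  0.7   65.32 -15.24] -0.0 rows 17
```

Gripped at 38 mm with 40 N. I'll lift and carry it over the low front of the stage.

```bash
python3 -m jog '[[0,0,-3,0],[0,0,-7,0],[0,0,-11,0],[-1,2,-15,0],[-3,6,-16,0],[-5,10,-16,0],[-6,14,-16,0],[-6,18,-16,0],[-6,22,-16,0],[-6,26,-16,0],[-6,30,-16,0],[-6,34,-16,0],[-6,38,-16,0],[-6,42,-16,0],[-6,46,-16,0],[-5,50,-16,0],[-4,54,-16,0],[-2,58,-16,0],[-0.5,62,-16,0],[0.7,65.3,-16,0]]'
python3 - <<'E'
from h import *
np.set_printoptions(precision=4,suppress=True)
p,ps,o=pose(); print(o['grasp_force'],o['gripper_width'])
c=snap('wrist','w8')
uv=np.array([(x,y) for x in range(200,360) for y in range(200,420)]); P=depthpts(c,uv)-p
k=(P[:,2]>.0)&(P[:,2]<.1)&(np.hypot(P[:,0],P[:,1])<.03); print('z range rel',np.percentile(P[k][:,2],[1,5,50,95]))
to((.535,-.199,.13,0),(.535,-.199,-.012,0))
E
```

```text
t: 9.97
eef_pos: [0.5349, -0.202, 0.1366]
tool_rot: [0.0, 1.0, -0.0, 0.0]
contact_force: [1.9, 0.8, -0.7]
gripper_width: 0.442
grasp_force: 40.4
40.368860363960266 0.4417598985310764
z range rel [0.0261 0.0337 0.0605 0.0971]
t 10.02 at [ 0.5365 -0.2114  0.1366] yaw -0.009 q7 -1.44
[-0.16 -1.24  0.66] -0.009 rows 1
[-0.16 -1.24 14.86] -0.009 rows 4
```

View pics/w8.png

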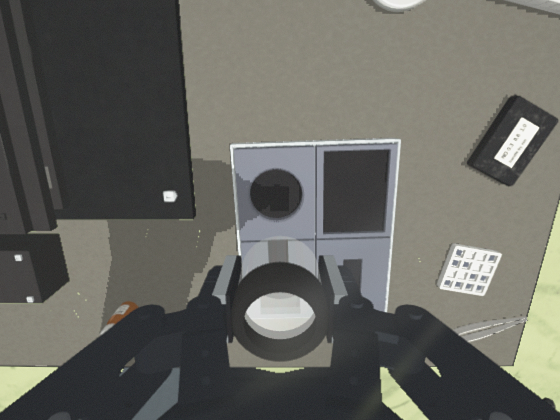

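The loupe is held upright between the pads, and the round well is at (275,193). I'll settle above the well and lower in stages.

```bash
python3 -m jog '[[0,0,2,0],[0,0,5,0],[0,0,8,0],[0,0,10.5,0],[0,0,10.5,0],[0,0,10.5,0],[0,0,10.5,0]]'
python3 -c "
from h import *
to((.535,-.199,.03,0),(.535,-.199,-.011,0))"
```

```text
t: 10.6
eef_pos: [0.5354, -0.1996, 0.0325]
tool_rot: [0.0, 1.0, -0.0, 0.001]
contact_force: [0.2, -0.2, -0.1]
gripper_width: 0.441
grasp_force: 40.4
t 10.60 at [ 0.5354 -0.1996  0.0325] yaw -0.000 q7 -1.50
[-0.04 -0.06  0.25] -0.0 rows 1
[-0.04 -0.06  4.35] -0.0 rows 2
```

```bash
python3 -m jog '[[0,-0.1,1.5,0],[0,-0.1,3,0],[0,-0.1,4,0],[0,-0.1,4.3,0],[0,-0.1,4.5,0],[0,-0.1,4.5,0],[0,-0.1,4.5,0]]'
```

```text
t: 11.18
eef_pos: [0.536, -0.1992, -0.0091]
tool_rot: [0.001, 1.0, -0.0, 0.001]
contact_force: [-10.9, 3.6, 32.4]
gripper_width: 0.441
grasp_force: 64.2
```

Run:
```python
from h import *
np.set_printoptions(precision=4,suppress=True)
for n in('w8','w9'):
    if n=='w9': c=snap('wrist','w9')
    else: c=load('w8')
    T=c['pose'][:3,3]-[.0781,-.0008,.1712]; print(n,'tcp',T)
    uv=np.array([(x,y) for x in range(200,360) for y in range(150,420)]); P=depthpts(c,uv)-T
    k=(np.hypot(P[:,0],P[:,1])<.024)&(P[:,2]<.08)&(P[:,2]>0)&(c['pixels'][uv[:,1],uv[:,0]].max(1)<60)
    h,e=np.histogram(P[k][:,2],np.arange(.04,.08,.002)); print(h,e[np.argmax(h)])
    zt=e[np.argmax(h)]+.001; q=P[k&(abs(P[:,2]-zt)<.003)]; print(len(q),q.mean(0),cv2.minEnclosingCircle((q[:,:2]*1000).astype(np.float32)))
```

```text
w8 tcp [ 0.5351 -0.2018  0.1338]
[  34   28   29   26   27   24   17  108  197  233  272  226  304 1229
  310   34   20    9   18] 0.06600000000000003
1843 [0.0075 0.0097 0.0671] ((0.6174218058586121, 0.2979426085948944), 21.79273223876953)
w9 tcp [ 0.5358 -0.1986 -0.0116]
[  37   27   34   31   36   31   28  149  205  291  255  260  341 1337
  308   39   23   12   15] 0.06600000000000003
1986 [0.0074 0.0088 0.067 ] ((0.9495614767074585, -0.2635832130908966), 21.91258430480957)
```

View pics/w9.png

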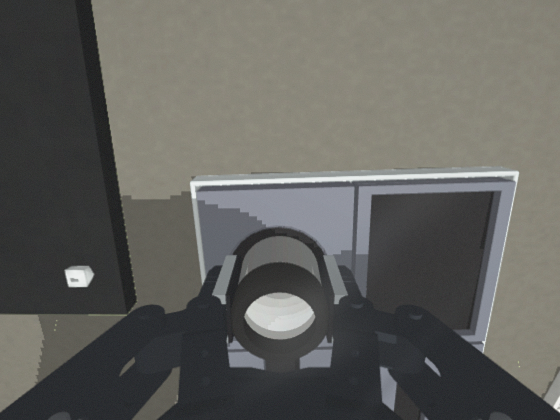

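The foot is inside the well and the fingertips have met the insert top. I'll back off slightly, release and lift.

```bash
python3 -m jog '[[0,0,-0.4,0],[0,0,-0.4,0],[0,0,-0.4,0]]'
python3 -m jog '[[0,0,0,0],[0,0,0,0],[0,0,0,0],[0,0,0,0],[0,0,-3,0],[0,0,-7,0],[0,0,-11,0],[0,0,-15,0],[0,0,-18,0],[0,0,-18,0],[0,0,-18,0]]' -1
python3 - <<'E'
from h import *
np.set_printoptions(precision=4,suppress=True)
c=snap('wrist','w10')
uv=np.array([(x,y) for x in range(560) for y in range(420)]); P=depthpts(c,uv)
k=(np.hypot(P[:,0]-.535,P[:,1]+.199)<.035)&(P[:,2]>.045)&(P[:,2]<.07); q=P[k]; print(len(q),np.percentile(q[:,2],[10,50,90]),cv2.minEnclosingCircle((q[:,:2]*1000).astype(np.float32)))
A=np.c_[q[:,:2]-q[:,:2].mean(0),np.ones(len(q))]; print('tilt',np.linalg.lstsq(A,q[:,2],rcond=None)[0])
to((.47,-.1,.19,0),(.45,.28,.19,-.09),(.5924,.3467,.08,-.09),(.5924,.3467,-.022,-.09))
E
```

```text
t: 11.48
eef_pos: [0.5357, -0.199, -0.0084]
tool_rot: [0.0, 1.0, -0.0, 0.001]
contact_force: [-0.6, -0.1, 11.0]
gripper_width: 0.441
grasp_force: 46.2
t: 12.4
eef_pos: [0.5355, -0.1989, 0.1719]
tool_rot: [0.001, 1.0, -0.0, 0.002]
contact_force: [-0.8, -0.1, -1.1]
gripper_width: 1.0
grasp_force: 0.0
688 [0.0493 0.0512 0.0523] ((535.1451416015625, -199.73858642578125), 19.617698669433594)
tilt [-0.0171 -0.001   0.0509]
t 12.45 at [ 0.5342 -0.1987  0.1701] yaw -0.000 q7 -1.44
[-6.43 -9.86 -1.99] -0.0 rows 3
[ -8.44 -47.86  -1.99] 0.09 rows 12
[  5.8  -54.54   9.01] 0.09 rows 14
[  5.8  -54.54  19.21] 0.09 rows 14
```

The loupe is seated: its top is 51 mm up (9+42), it is level, and it is centred at (0.535,−0.200). Next is the gauge block, approached with the fingers half open.

```bash
python3 -m jog '[[-4,-4,-2,0],[-6,-8,-2,0],[-7,-12,-2,0],[-7,-16,-2,0.02],[-7,-20,-2,0.04],[-7,-24,-2,0.06],[-7,-28,-2,0.09],[-7,-32,-2,0.09],[-7,-36,-2,0.09],[-7,-40,-2,0.09],[-6,-44,-2,0.09],[-4,-47,-1,0.09],[-1,-50,0,0.09],[2,-53,2,0.09],[5.8,-54.5,5,0.09],[5.8,-54.5,8,0.09],[5.8,-54.5,8,0.09],[5.8,-54.5,8,0.09],[5.8,-54.5,8,0.09]]' 0
python3 - <<'E'
from h import *
np.set_printoptions(precision=4,suppress=True)
c=snap('wrist','w11')
uv=np.array([(x,y) for x in range(560) for y in range(420)]); P=depthpts(c,uv)
k=(np.hypot(P[:,0]-.5924,P[:,1]-.3467)<.03)&(P[:,2]>.009)&(P[:,2]<.018); q=P[k]
r=cv2.minAreaRect((q[:,:2]*1000).astype(np.float32)); print(len(q),np.median(q[:,2]),r)
to((.5924,.3467,.08,-.09),(.5924,.3467,-.021,-.09))
E
```

```text
t: 14.03
eef_pos: [0.5913, 0.3463, 0.0895]
tool_rot: [0.0, 0.999, -0.045, -0.001]
contact_force: [-0.1, 0.2, -0.0]
gripper_width: 0.501
grasp_force: 0.0
469 0.01249405821891486 ((592.7018432617188, 346.8086242675781), (8.245559692382812, 35.40876388549805), 85.07508087158203)
t 14.08 at [0.592  0.3467 0.0912] yaw -0.090 q7 -2.55
[ 0.04 -0.    1.12] 0.0 rows 1
[ 0.04 -0.   11.22] 0.0 rows 3
```

```bash
python3 -m jog '[[0,0,3,0],[0,0,6,0],[0,0,8.5,0],[0,0,10,0],[0,0,11,0],[0,0,11.2,0],[0,0,11.2,0],[0,0,11.2,0]]' 0 40
python3 -m jog '[[0,0,0,0],[0,0,0,0],[0,0,0,0],[0,0,0,0],[0,0,0,0]]' 1 50
```

```text
t: 14.75
eef_pos: [0.5935, 0.3473, -0.02]
tool_rot: [-0.001, 0.999, -0.045, 0.001]
contact_force: [-0.4, 0.7, 1.0]
gripper_width: 0.503
grasp_force: 0.0
t: 15.17
eef_pos: [0.5931, 0.3469, -0.0207]
tool_rot: [-0.0, 0.999, -0.045, 0.001]
contact_force: [-1.5, -1.2, 6.7]
gripper_width: 0.083
grasp_force: 50.1
```

Gripped the gauge block. I'll lift it and carry it to the block holder.

```bash
python3 -m jog '[[0,0,-4,0],[0,0,-8,0],[-1,1,-12,0],[-4,3,-14,0],[-7,5,-15,0],[-10,7,-15,0],[-11,11,-15,0],[-11,15,-15,0],[-10.5,19,-15,-0.03],[-10,23,-15,-0.06],[-9.5,27,-15,-0.09],[-9,31,-15,-0.122],[-8.9,35,-15,-0.122],[-8.9,39,-15,-0.122],[-8.9,43,-15,-0.122],[-8.9,47,-15,-0.122],[-8.9,51,-15,-0.122],[-8.9,55,-15,-0.122],[-8.9,59,-14,-0.122],[-8.9,63.3,-12,-0.122]]'
python3 -m jog '[[0,0,2,0],[0,0,4,0],[0,0,5,0],[0,0,5,0],[0,0,5,0],[0,0,5,0]]'
python3 - <<'E'
from h import *
np.set_printoptions(precision=4,suppress=True)
c=snap('wrist','w12')
to((.4474,-.2757,.03,.032),(.4474,-.2757,-.007,.032)); print(c['pose'][:3,3])
E
```

```text
t: 16.83
eef_pos: [0.4482, -0.2739, 0.1022]
tool_rot: [0.001, 1.0, 0.016, 0.002]
contact_force: [0.8, 0.5, -0.1]
gripper_width: 0.083
grasp_force: 49.3
t: 17.33
eef_pos: [0.4483, -0.2705, 0.0516]
tool_rot: [0.0, 1.0, 0.017, 0.001]
contact_force: [0.2, -0.2, -0.4]
gripper_width: 0.081
grasp_force: 49.3
t 17.38 at [ 0.4484 -0.2707  0.0518] yaw 0.033 q7 -1.33
[-0.11  0.5   2.18] 0.001 rows 1
[-0.11  0.5   5.88] 0.001 rows 2
[ 0.5264 -0.2684  0.2201]
```

View pics/w12.png

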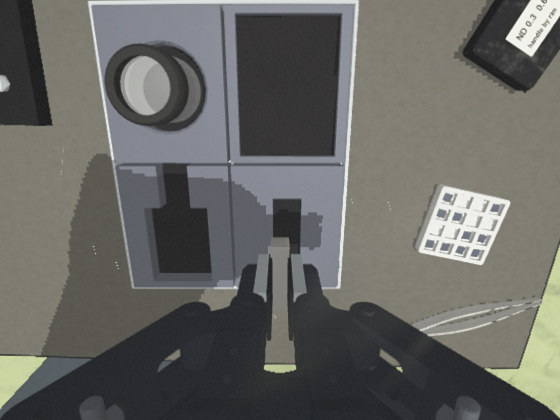

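The gauge block is held along the pocket at (287,235). I'll correct 5 mm sideways and lower.

```bash
python3 -m jog '[[-0.1,0.5,1,0],[-0.1,0.5,3,0],[-0.1,0.5,4.5,0],[-0.1,0.5,5.3,0],[-0.1,0.5,5.6,0],[-0.1,0.5,5.8,0],[-0.1,0.5,5.8,0]]'
python3 -c "
from h import *
to((.4474,-.2757,-.007,.032))"
```

```text
t: 17.97
eef_pos: [0.4459, -0.2757, -0.0067]
tool_rot: [0.0, 1.0, 0.016, -0.001]
contact_force: [-3.4, 0.7, 3.6]
gripper_width: 0.086
grasp_force: 51.5
t 17.97 at [ 0.4459 -0.2757 -0.0067] yaw 0.032 q7 -1.37
[0.15 0.   0.03] -0.0 rows 1
```

```bash
python3 -m jog '[[0.1,0,0,0],[0.1,0,0,0],[0.1,0,0,0],[0.1,0,-2,0],[0.1,0,-5,0],[0.1,0,-9,0],[0.1,0,-13,0],[0.1,0,-16,0],[0.1,0,-18,0],[0.1,0,-18,0],[0.1,0,-18,0]]' -0.3
python3 - <<'E'
from h import *
np.set_printoptions(precision=4,suppress=True)
c=snap('wrist','w13'); uv=np.array([(x,y) for x in range(560) for y in range(420)]); P=depthpts(c,uv)
k=(np.hypot(P[:,0]-.4474,P[:,1]+.2757)<.03)&(P[:,2]>.021)&(P[:,2]<.035); q=P[k]
print(len(q),np.percentile(q[:,2],[5,50,95]),cv2.minAreaRect((q[:,:2]*1000).astype(np.float32)) if len(q) else '')
k=(np.hypot(P[:,0]-.5833,P[:,1]+.4164)<.06)&(P[:,2]>.01)&(P[:,2]<.02); q=P[k]
print(len(q),np.median(q[:,2]),cv2.minAreaRect((q[:,:2]*1000).astype(np.float32)))
to((.5833,-.4164,.08,-.457),(.5833,-.4164,-.025,-.457))
E
```

```text
t: 18.88
eef_pos: [0.4482, -0.2763, 0.1739]
tool_rot: [0.001, 1.0, 0.016, 0.001]
contact_force: [0.1, -0.2, -0.8]
gripper_width: 0.647
grasp_force: 0.0
305 [0.0243 0.0255 0.0266] ((445.8177490234375, -269.0395812988281), (35.02167510986328, 23.68010902404785), 2.0067505836486816)
4133 0.014540849861791272 ((582.9400634765625, -416.7188720703125), (50.134944915771484, 70.6100845336914), 63.983619689941406)
t 18.93 at [ 0.4472 -0.2758  0.1725] yaw 0.032 q7 -1.23
[13.15 14.48  9.25] 0.489 rows 6
[13.15 14.48 19.75] 0.489 rows 7
```

View pics/w13.png

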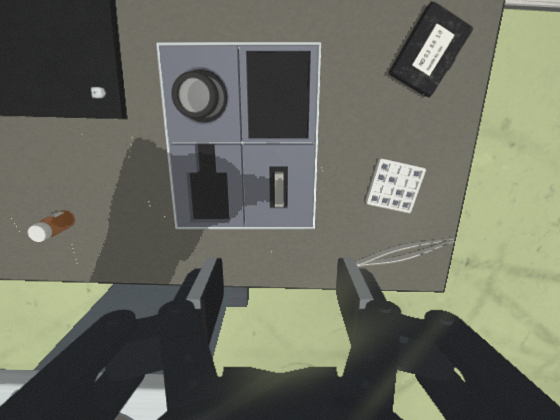

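The gauge block lies in its pocket at (279,188), top 25.5 mm up (13+12), so it is seated. The loupe is at (198,97) in its well. Next is the filter case, measured at (0.583,−0.417) with its long axis at −26°.

```bash
python3 -m jog '[[3,3,0,0.1],[6,6,2,0.2],[9,9,4,0.3],[11.5,12,6,0.4],[13.1,14.4,8,0.489],[13.1,14.4,10,0.489],[13.1,14.4,10,0.489],[13.1,14.4,10,0.489],[13.1,14.4,10,0.489]]' -1
python3 -c "
from h import *
to((.5831,-.4166,-.023,-.456))"
```

```text
t: 19.68
eef_pos: [0.5826, -0.4143, 0.0722]
tool_rot: [-0.001, 0.974, -0.226, -0.001]
contact_force: [0.0, -0.0, 1.2]
gripper_width: 0.999
grasp_force: 0.0
t 19.68 at [ 0.5826 -0.4143  0.0722] yaw -0.456 q7 -1.62
[0.14 0.18 9.52] -0.0 rows 3
```

```bash
python3 -m jog '[[0.1,0.2,3,0],[0.1,0.2,6,0],[0.1,0.2,8,0],[0.1,0.2,9,0],[0.1,0.2,9.5,0],[0.1,0.2,9.5,0],[0.1,0.2,9.5,0]]' -1 50
python3 -m jog '[[0,0,0,0],[0,0,0,0],[0,0,0,0],[0,0,0,0],[0,0,0,0]]' 1 50
python3 -c "
from h import *
to((.5374,-.2728,.08,.032))"
```

```text
t: 20.27
eef_pos: [0.5841, -0.4182, -0.0206]
tool_rot: [0.0, 0.974, -0.227, 0.001]
contact_force: [0.1, 0.5, 0.3]
gripper_width: 1.003
grasp_force: 0.0
t: 20.68
eef_pos: [0.5838, -0.4183, -0.0211]
tool_rot: [0.0, 0.974, -0.227, 0.001]
contact_force: [-0.3, 0.0, 5.8]
gripper_width: 0.544
grasp_force: 51.8
t 20.68 at [ 0.5838 -0.4183 -0.0211] yaw -0.457 q7 -1.64
[-10.59 -11.01 -10.11] -0.489 rows 5
```

Gripped the case. I'll lift it, turn it to the tray's yaw and carry it over its pocket.

```bash
python3 -m jog '[[0,0,-3,0],[0,0,-7,0],[-2,-2,-10,-0.1],[-4,-4,-10.5,-0.2],[-6,-6,-10.5,-0.3],[-8,-8,-10.5,-0.4],[-9.5,-10,-10.5,-0.489],[-10.6,-11,-10.5,-0.489],[-10.6,-11,-10.5,-0.489],[-10.6,-11,-10.5,-0.489],[-10.6,-11,-10.5,-0.489]]'
python3 - <<'E'
from h import *
np.set_printoptions(precision=4,suppress=True)
c=snap('wrist','w14'); p,ps,o=pose(); uv=np.array([(x,y) for x in range(560) for y in range(420)]); P=depthpts(c,uv)
k=(abs(P[:,0]-p[0])<.05)&(abs(P[:,1]-p[1])<.025)&(abs(P[:,2]-p[2]-.036)<.012); q=P[k]
print(len(q),np.percentile(q[:,2]-p[2],[5,50,95]),(q[:,:2].min(0)+q[:,:2].max(0))/2-p[:2],q[:,0].max()-p[0])
to((.5374,-.2728,.03,.032),(.5374,-.2728,-.007,.032))
E
```

```text
t: 21.6
eef_pos: [0.5365, -0.2737, 0.0827]
tool_rot: [0.001, 1.0, 0.015, 0.0]
contact_force: [-0.6, 0.2, 0.4]
gripper_width: 0.544
grasp_force: 51.8
14030 [0.0334 0.0358 0.0371] [-0.0004 -0.    ] 0.035210708592191886
t 21.65 at [ 0.5366 -0.2739  0.0826] yaw 0.030 q7 -1.38
[ 0.09 -0.11  5.26] -0.002 rows 2
[ 0.09 -0.11  8.96] -0.002 rows 3
```

View pics/w14.png

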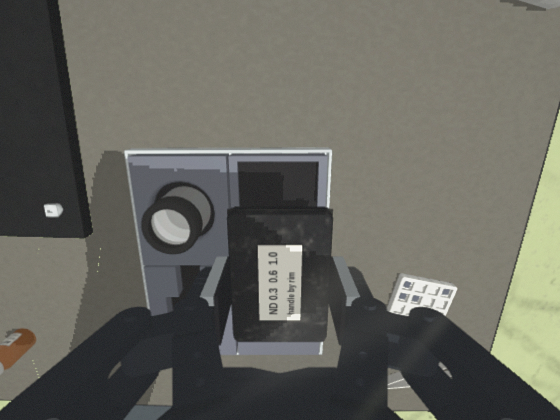

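The case is held square (232–331, 208–340) with its top 36 mm above the TCP, so it should seat at about TCP z −8 mm. Lowering.

```bash
python3 -m jog '[[0.1,-0.1,2.5,0],[0.1,-0.1,5,0],[0.1,-0.1,7,0],[0.1,-0.1,8.2,0],[0.1,-0.1,8.8,0],[0.1,-0.1,9.1,0],[0.1,-0.1,9.1,0]]'
python3 -c "
from h import *
to((.5374,-.2728,-.008,.032))"
```

```text
t: 22.23
eef_pos: [0.5375, -0.272, -0.0078]
tool_rot: [0.0, 1.0, 0.015, -0.0]
contact_force: [-0.1, -0.5, -0.4]
gripper_width: 0.546
grasp_force: 51.8
t 22.23 at [ 0.5375 -0.272  -0.0078] yaw 0.031 q7 -1.44
[-0.02  0.08  0.02] -0.001 rows 1
```

```bash
python3 -m jog '[[0,0.1,0.1,0],[0,0.1,0.1,0]]'
python3 -m jog '[[0,0,0,0],[0,0,0,0],[0,0,0,0],[0,0,-2,0],[0,0,-5,0],[0,0,-9,0],[0,0,-13,0],[0,0,-17,0],[0,0,-19,0],[0,0,-19,0],[0,0,-19,0]]' -0.35
python3 - <<'E'
from h import *
np.set_printoptions(precision=4,suppress=True)
c=snap('wrist','w15'); uv=np.array([(x,y) for x in range(560) for y in range(420)]); P=depthpts(c,uv)
k=(abs(P[:,0]-.5374)<.038)&(abs(P[:,1]+.2728)<.03)&(P[:,2]>.022)&(P[:,2]<.045); q=P[k]
print(len(q),np.percentile(q[:,2],[5,50,95]),cv2.minAreaRect((q[:,:2]*1000).astype(np.float32)))
A=np.c_[q[:,:2]-q[:,:2].mean(0),np.ones(len(q))]; print('tilt',np.linalg.lstsq(A,q[:,2],rcond=None)[0])
to((.48,-.1,.19,.032),(.4,.36,.19,.032)); print(bot.get_obs()['q'])
E
```

```text
t: 22.4
eef_pos: [0.5383, -0.2725, -0.0081]
tool_rot: [0.0, 1.0, 0.016, 0.001]
contact_force: [-1.7, 1.4, 6.1]
gripper_width: 0.546
grasp_force: 52.4
t: 23.32
eef_pos: [0.5382, -0.2728, 0.1821]
tool_rot: [0.001, 1.0, 0.016, 0.001]
contact_force: [-0.8, 0.5, -0.8]
gripper_width: 0.678
grasp_force: 0.0
2997 [0.0258 0.0275 0.0288] ((537.5800170898438, -273.80352783203125), (70.3721694946289, 49.6012077331543), 1.2862859964370728)
tilt [-0.0053  0.0036  0.0274]
t 23.37 at [ 0.5371 -0.2724  0.1804] yaw 0.032 q7 -1.33
[ -5.17 -17.41  -0.96] -0.0 rows 5
[-11.71 -63.64  -0.96] -0.0 rows 16
[ 0.67    0.4132 -0.3966  1.741   0.183   1.0237 -1.3315]
```

The case is seated: top 27.5 mm up (13+14), level, within 1 mm of centre. Now for the adapter block, turning the tool to 131° on the way.

```bash
python3 -m jog '[[-2,-3,-1,-0.1],[-4,-7,-1,-0.22],[-6,-11,-1,-0.34],[-6,-15,-1,-0.46],[-6,-19,-1,-0.58],[-6,-23,-1,-0.7],[-6,-27,-1,-0.82],[-6,-31,-1,-0.94],[-6,-35,-1,-1.06],[-6,-39,-1,-1.18],[-6,-43,-1,-1.3],[-6,-47,-1,-1.42],[-6,-51,-1,-1.54],[-8,-55,-1,-1.66],[-10,-59,-1,-1.78],[-11.9,-62,-1,-1.9],[-11.9,-64.1,-1,-2.02],[-11.9,-64.1,0,-2.14],[-11.9,-64.1,3,-2.249],[-11.9,-64.1,6,-2.249]]' -0.35
python3 -m jog '[[0,0,0,0],[0,0,0,0],[0,0,0,0],[0,0,0,0]]' -0.35
python3 - <<'E'
from h import *
np.set_printoptions(precision=4,suppress=True)
c=snap('wrist','w16'); p,ps,o=pose(); print(p,ps); uv=np.array([(x,y) for x in range(560) for y in range(420)]); P=depthpts(c,uv)
k=(np.hypot(P[:,0]-.398,P[:,1]-.365)<.04)&(P[:,2]>.023)&(P[:,2]<.031); q=P[k]
r=cv2.minAreaRect((q[:,:2]*1000).astype(np.float32));print(len(q),np.median(q[:,2]),r)
to((.3982,.3651,-.013,2.281))
E
```

```text
t: 25.03
eef_pos: [0.3975, 0.3653, 0.1188]
tool_rot: [-0.001, 0.414, 0.91, 0.0]
contact_force: [1.3, -0.6, -1.2]
gripper_width: 0.68
grasp_force: 0.0
t: 25.37
eef_pos: [0.3986, 0.3655, 0.122]
tool_rot: [0.0, 0.417, 0.909, 0.001]
contact_force: [-0.1, -0.7, 0.8]
gripper_width: 0.676
grasp_force: 0.0
[0.3987 0.3655 0.1221] 2.2803487114021275
1869 0.026458857066011976 ((397.3705139160156, 365.54400634765625), (31.790550231933594, 45.24850845336914), 40.38056564331055)
t 25.42 at [0.3987 0.3655 0.1221] yaw 2.280 q7 -0.64
[ 0.   -0.07 13.51] -0.001 rows 4
```

View pics/w16.png

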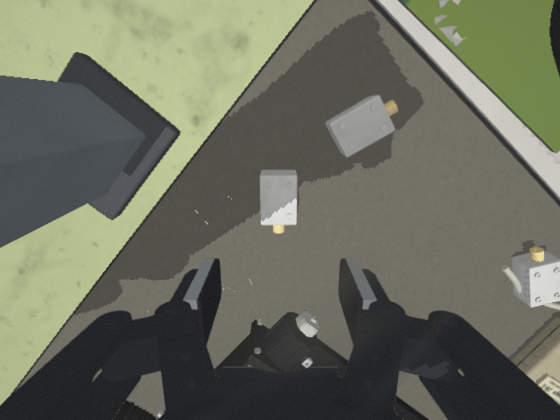

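The chosen block stands square between the fingers at (279,198), its ferrule toward the gripper. Descending to grasp it.

```bash
python3 -m jog '[[0,0,4,0],[0,0,8,0],[0,0,11,0],[0,0,12.5,0],[0,0,13.3,0],[0,0,13.5,0],[0,0,13.5,0],[0,0,13.5,0]]' -0.35 60
python3 -m jog '[[0,0,0,0],[0,0,0,0],[0,0,0,0],[0,0,0,0],[0,0,0,0]]' 1 60
python3 - <<'E'
from h import *
to((.47,.3,.13,2.281),(.47,0,.13,2.6))
E
```

```text
t: 26.08
eef_pos: [0.399, 0.3657, -0.0129]
tool_rot: [0.0, 0.417, 0.909, 0.001]
contact_force: [0.2, -0.4, -0.6]
gripper_width: 0.674
grasp_force: 0.0
t: 26.5
eef_pos: [0.3989, 0.3653, -0.0131]
tool_rot: [0.001, 0.417, 0.909, 0.001]
contact_force: [-0.2, -2.7, 7.3]
gripper_width: 0.356
grasp_force: 60.0
t 26.50 at [ 0.3989  0.3653 -0.0131] yaw 2.281 q7 -0.81
[ -9.59   1.14 -14.31] -0.0 rows 5
[-32.35 -18.41 -14.31] -0.319 rows 10
```

Gripped at 60 N. I'll carry it round the front and turn it to its seat heading.

```bash
python3 -m jog '[[0,0,-4,0],[0,0,-8,0],[-3,0.4,-11,0],[-6.5,0.8,-14,0],[-9.6,1.1,-15,0],[-12.4,-1.3,-15,-0.05],[-15.3,-3.8,-15,-0.1],[-18.1,-6.2,-15,-0.2],[-21,-8.6,-15,-0.3],[-23.8,-11.1,-15,-0.4],[-26.7,-13.5,-15,-0.5],[-29.5,-16,-15,-0.6],[-32.4,-18.4,-15,-0.7],[-35,-21,-15,-0.8],[-37.5,-24,-15,-0.895],[-39.3,-25.7,-15,-0.895],[-41.5,-28.5,-14,-0.895],[-43.5,-31.5,-13,-0.895],[-45.4,-34.3,-11,-0.895],[-45.4,-34.3,-9,-0.895]]'
python3 -m jog '[[0,0,1,0],[0,0,1,0],[0,0,1,0],[0,0,1,0],[0,0,1,0]]'
python3 - <<'E'
from h import *
np.set_printoptions(precision=4,suppress=True)
c=snap('wrist','w17'); p,ps,o=pose(); uv=np.array([(x,y) for x in range(560) for y in range(420)]); P=depthpts(c,uv)
k=(np.hypot(P[:,0]-p[0],P[:,1]-p[1])<.04)&(P[:,2]-p[2]>.03)&(P[:,2]-p[2]<.046)&(abs(P[:,1]-p[1])<.0165); q=P[k]
print(o['grasp_force'],np.percentile(q[:,2]-p[2],[5,50,95]),q[:,0].min()-p[0],q[:,0].max()-p[0])
to((.4343,-.2024,.03,3.176),(.4343,-.2024,-.006,3.176))
E
```

```text
t: 28.17
eef_pos: [0.4317, -0.2113, 0.0744]
tool_rot: [-0.001, -0.012, 1.0, -0.002]
contact_force: [-0.3, 0.1, -2.5]
gripper_width: 0.359
grasp_force: 60.1
t: 28.58
eef_pos: [0.4351, -0.2024, 0.0668]
tool_rot: [0.001, -0.018, 1.0, -0.0]
contact_force: [0.6, 0.2, -1.5]
gripper_width: 0.355
grasp_force: 60.1
60.056540966033936 [0.0335 0.0397 0.0416] -0.02450151310844928 0.032075466920689355
t 28.63 at [ 0.435  -0.2026  0.0666] yaw 3.178 q7 1.20
[0.06 0.02 3.66] 0.002 rows 1
[0.06 0.02 7.26] 0.002 rows 2
```

View pics/w17.png

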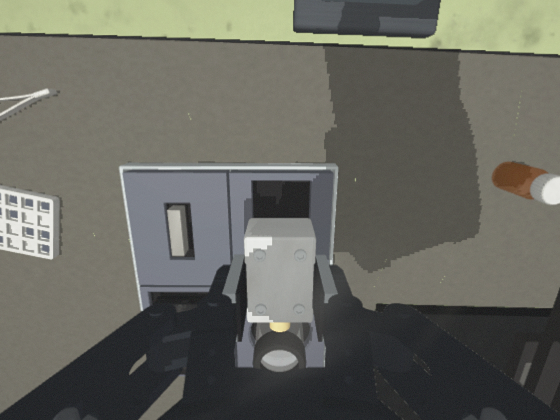

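The block is square over its pocket with the ferrule pointing toward the groove (+x). The gauge block sits undisturbed at (180,230). Lowering.

```bash
python3 -m jog '[[0,0,2.5,0],[0,0,4.5,0],[0,0,5.5,0],[0,0,6.3,0],[0,0,7,0],[0,0,7.3,0],[0,0,7.3,0],[0,0,7.3,0]]'
python3 -c "
from h import *
to((.4343,-.2024,-.007,3.176))"
```

```text
t: 29.3
eef_pos: [0.4346, -0.2032, -0.0069]
tool_rot: [0.001, -0.017, 1.0, -0.0]
contact_force: [0.6, 0.4, -0.7]
gripper_width: 0.356
grasp_force: 60.1
t 29.30 at [ 0.4346 -0.2032 -0.0069] yaw 3.176 q7 1.08
[0.02 0.08 0.01] -0.0 rows 1
```

```bash
python3 -m jog '[[0,0,0.1,0],[0,0,0.1,0],[0,0,0.1,0],[0,0,-2,0],[0,0,-5,0],[0,0,-9,0],[0,0,-13,0],[0,0,-17,0],[0,0,-20,0],[0,0,-20,0],[0,0,-20,0],[0,0,-20,0]]' -0.2
python3 - <<'E'
from h import *
np.set_printoptions(precision=4,suppress=True)
c=snap('wrist','w18'); uv=np.array([(x,y) for x in range(560) for y in range(420)]); P=depthpts(c,uv)
def chk(n,x,y,hx,hy,z):
    q=P[(abs(P[:,0]-x)<hx)&(abs(P[:,1]-y)<hy)&(abs(P[:,2]-z)<.004)]
    if len(q)<30: print(n,'few',len(q));return
    A=np.c_[q[:,:2]-q[:,:2].mean(0),np.ones(len(q))]; print(n,len(q),np.percentile(q[:,2],[5,50,95]),'tilt',np.linalg.lstsq(A,q[:,2],rcond=None)[0][:2],cv2.minAreaRect((q[:,:2]*1000).astype(np.float32)))
chk('adapter',.4335,-.2024,.03,.022,.032)
chk('gauge',.4474,-.2757,.025,.012,.0255)
chk('case',.5374,-.2728,.04,.03,.0275)
chk('loupe',.535,-.199,.025,.025,.051)
print(bot.get_obs()['contact_force'])
E
```

```text
t: 30.3
eef_pos: [0.4332, -0.2035, 0.192]
tool_rot: [-0.0, -0.017, 1.0, -0.0]
contact_force: [-0.8, -0.3, -0.5]
gripper_width: 0.598
grasp_force: 0.0
adapter 1263 [0.0312 0.0325 0.034 ] tilt [ 0.0011 -0.0001] ((432.96356201171875, -203.7451171875), (45.006717681884766, 31.515865325927734), 1.130448579788208)
gauge 282 [0.0233 0.0253 0.0265] tilt [ 0.0058 -0.071 ] ((445.1016540527344, -276.1927185058594), (34.658119201660156, 9.367223739624023), 2.1147100925445557)
case 1265 [0.0252 0.0273 0.0285] tilt [ 0.0065 -0.0048] ((536.4266357421875, -273.4099426269531), (69.60762786865234, 48.84396743774414), 1.6509840488433838)
loupe 488 [0.0484 0.0511 0.0525] tilt [0.0218 0.0055] ((533.955078125, -199.81417846679688), (37.94218444824219, 39.041358947753906), 51.38614273071289)
[0.0255 0.2387 0.1591]
```

View pics/w18.png

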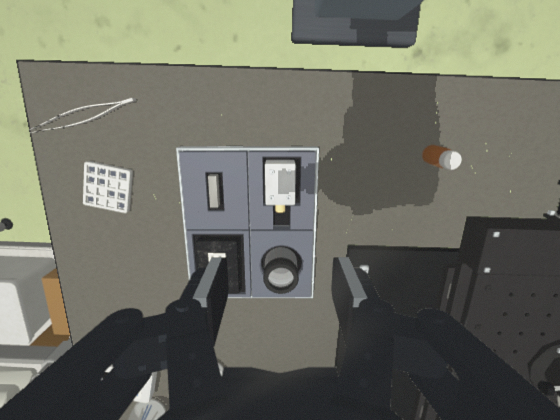

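All four are seated level at the right heights: adapter block (281,183) with its ferrule in the groove, gauge block (213,190), case (217,265) and loupe (281,270). The chip tray and vial are where they were, and the gripper is clear, so I'll hand in.

```bash
python3 -c "
from station import bot
print(bot.hand_in())"
```

```text
the job is handed in; nothing more can be done
None
```

I handed in the job at about 30 s: the loupe, gauge block, filter case and adapter block (ferrule in its groove) all measured seated and level in their holders, and I left the chip tray and vial untouched.

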